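# Third hand for a drawer handle

## Robot

A 7-joint arm with a two-finger parallel gripper is mounted at the origin on a cart in front of the work surface, level with it; the furniture and walls round the work are solid. World frame = base frame: x ahead of the robot, y to its left, z up, the work surface at z = 0. Lengths are in m, angles in rad, forces in N, time in s.
With the tool pointing down it reaches from about 0.425 to 0.825 m from the base axis. Payload 3.6 kg.
Tool frame: the origin (TCP) lies between the finger pads; the fingertips stand bot.tcp_to_tips ahead of it and the grasp point (between the pads) lies 11 mm behind it (bot.tcp_to_tips is the distance from the TCP to the fingertips, in m); z points along the fingers, y is the line along which they close (so a half turn about z gives the same grasp; the last joint's range is limited). The gripper opens to 93 mm and grips with 3 to 60 N. Pads are 15 mm wide; open, the fingers measure 128 mm over their backs; the gripper's body (75 mm by 188 mm) begins 65 mm behind the grasp point.
Start: joints at [-1.272, 0.615, -0.013, 1.423, 0.008, 1.103, -0.04], TCP at [0.208, 0.616, 0.227] pointing down, gripper open.
Joint ranges: [-3.12, 3.12], [-0.3, 2.06], [-1.34, 1.32], [0.26, 2.42], [-1.36, 4.5], [0.01, 1.98], [-2.84, 2.84]. Speed limits (rad/s): [2.79, 2.79, 3.14, 3.14, 3.14, 3.14, 3.14].

## Interface

Orientations are given as [roll, pitch, yaw] about the fixed x, y, z axes, in that order (R = Rz(yaw) Ry(pitch) Rx(roll)).
In Python, from workcell import bot gives the robot as it stands. The module is installed in compiled form; this text tells all that it offers.
- The arm moves only by the shell command python3 -m crank 'ROWS' [FORCE]. ROWS is a JSON object of lists of equal length, an entry for each row: "hand": the opening in per cent of the stroke, from 0 (shut) to 100 (fully open); "slide": the shift along the tool's x, y, z in m, a list of three; "turn": the turn about the tool's z in degrees. In form: {"hand": [hand, ...], "slide": [[tx, ty, tz], ...], "turn": [turn, ...]}. A call has 1 to 8 rows; each row shifts and turns the commanded pose from where the row before left it, along the tool's axes as they then stand; what a row does not reach is not made up. A row lasts 1/10 s, in which the tool goes at most 50 mm and 8.59 degrees, less where a joint would pass 70% of its speed; a pose out of reach is approached as far as the arm can. A call is refused whole if a number of a shift passes 0.05 or a number of a turn 8.59, either way. A call with a gripper value outside its range is refused whole. The fingers move at their own pace and stop on an object; FORCE is the grip in N (left out, the last holds). Time passes only in rows, so rows that do not move let the fingers close. It gives the time, the measured TCP pose, the force, the opening and the grip force at its end, in the units of the state.
- bot.get_obs(): the state, without advancing time (a new reading comes with each control period).
- bot.snapshot(name): name is "scene" or "top" or "wrist"; returns a dict with "color" (420x560x3 uint8, red, green, blue), "z_map" (420x560 float32, m along the optical axis (not along the pixel's ray), 0 where there is no reading), "intrinsics" (3x3 intrinsics, pixels), "k1" (the pictures are not rectified: a ray, as slopes to the right and down, at radius r is drawn at 1 + k1 r^2 times it, then the intrinsics apply), "rvec" (rotation vector, rad) and "tvec" (3), from world to camera coordinates, as OpenCV has them. Camera axes: x right, y down, z forward; pixel columns grow to the right and rows downward; lengths in m; the calibration is good to about 2 mm. A picture is of the moment at which its call begins.
- bot.sign_off(): hands the job in; it is judged then, once.
The state is a dict: "t": time; "joint_positions": joint angles; "qvel": joint speeds; "joint_torque": joint torques, N m; "tool_pos": TCP position; "tool_rot": TCP orientation; "force": force on the tool from outside, world axes, zero at the start; "ft_torque": the same for the moment, N m; "grip_width": finger opening in m; "grasp_force": force on a finger pad.
Only numpy, scipy, OpenCV 4.12 (cv2) and the standard library are available. Lean on these libraries where they do the work, as an engineer would, in place of code of your own. Each camera call takes 0.05 s, during which the arm holds its last target. There are 200 camera calls.

## Task

The white drawer front in the wooden stand already has one of its two handles. Pick the loose handle up off its carton, put its two pins into the pair of holes that is still empty until both feet sit flush on the front, and keep pressing it there with a steady push of about 12 newtons so that I can drive the screws from behind. Do not ram it, leave everything else lying where it is, and finish while still holding and pressing the handle: do not let go.

Things in the scene. Friction and masses are not known exactly. Their poses are not given: they have to be found in the camera images.
- front: White drawer front, 400 wide x 84 high x 18 thick, upright in a low wooden stand fixed to the worktop; it does not give. Origin on the worktop under the middle of its outer face. x points into the face (level, away from the robot), y left along it, z up; the face is the plane x = 0, the front spans z = 8 to 92. A wooden lip (x = -14 to 0, 20 high) runs along its foot.
- left_place (a point): Left handle place on the front: midway between its two holes, on the outer face (x = 0, y = +100, z = 64 in the front's frame, same axes). Round through holes 48 to either side along y, 12 mm wide. Either a handle is screwed on here or the holes are empty.
- right_place (a point): Right handle place on the front: the same at y = -100: holes 48 to either side of this point. One of the two places carries the fitted handle, the other is empty; which one changes from start to start.
- fitted_handle: The handle already screwed to the front, of the same make as the loose one, fixed. Its origin (under the middle of its bar) stands 40 mm out from the face and 7 mm below the level of the holes, at y = +100 or -100 in the front's frame.
- handle: Loose steel bar handle, about 110 g, lying flat on the carton, feet pointing away from the robot within 0.5 rad. Bar 120 (y) x 10 (x) x 14 high (z), to be pinched from above across the 10 mm. Origin under the middle of the bar, on its underside. Two feet 12 x 12 leave the bar towards +x at y = +48 and -48, ending in flat faces at x = 40; the gap behind the bar is 35 deep, 84 wide.
- foot_left (a point): On the loose handle: middle of the flat face of the foot at +y (x = 40, y = 48, z = 7 in the handle's frame). From it a pin 7 mm thick, tapered to 4 mm over its last 2.5 mm, stands out 9 mm further along the handle's x.
- foot_right (a point): On the loose handle: middle of the flat face of the foot at -y (x = 40, y = -48, z = 7 in the handle's frame), with the same pin.
- carton: Flat closed cardboard carton, 104 (x) x 150 (y) x 36 mm high, firm and not to be moved (it stays put); the loose handle lies on top of it. Origin under its middle, on the worktop.
- screwdriver: Screwdriver with a black handle, about 190 mm long, lying on the worktop at the right; leave it alone.
- masking_tape: Roll of masking tape, 96 mm wide and 25 high, lying flat to the right of the carton; leave it alone.
- espresso_cup: Small white cup, 63 x 88 x 51 mm, standing; leave it alone.
- egg_timer: White egg timer, 69 wide and 56 high, standing; leave it alone.
- matchbox: Matchbox, 37 x 53 x 16 mm, lying to the left of the carton; leave it alone.

How it is judged:
By the outcome, as a careful person would: the job done as asked, in the order asked, and still so for the second after the job is handed in, while the arm keeps its last pose, push and grip.
It also fails if it takes over 48 s, if anything falls off the work surface, if the arm or the gripper's body presses on something with over 40 N, if the wrist force passes 120 N, or if a joint passes its speed limit or range.

## Working session

There is one attempt and no reset: what is moved stays moved. The work goes in short steps, Python scripts to look and compute and a shell command to move; the robot and the scene stay as the last step left them, time stands still between calls to the robot, and variables do not carry over. Pictures are saved under pics/ and viewed, at most 11 in all, crops included, and the job is handed in when it is done.

```bash
mkdir -p pics
cat > h.py <<'E'
import numpy as np, cv2, pickle
from workcell import bot
def snap(n,f):
    s=bot.snapshot(n); pickle.dump(s,open(f'pics/{f}.pkl','wb')); cv2.imwrite(f'pics/{f}.png',s['color'][:,:,::-1]); return s
def load(f): return pickle.load(open(f'pics/{f}.pkl','rb'))
def rays(s,uv):
    d=np.array([s['k1'],0,0,0,0],float)
    p=cv2.undistortPoints(np.array(uv,float).reshape(-1,1,2),np.array(s['intrinsics']),d).reshape(-1,2)
    R=cv2.Rodrigues(np.array(s['rvec'],float))[0]; t=np.array(s['tvec'],float).ravel()
    return np.c_[p,np.ones(len(p))],R,t
def onz(s,uv,z):
    r,R,t=rays(s,uv); c=-R.T@t; d=r@R; return c+d*((z-c[2])/d[:,2])[:,None]
def bydepth(s,uv):
    r,R,t=rays(s,uv); z=np.array([s['z_map'][int(round(v)),int(round(u))] for u,v in uv]); return (r*z[:,None]-t)@R
def proj(s,P):
    return cv2.projectPoints(np.array(P,float),np.array(s['rvec'],float),np.array(s['tvec'],float),np.array(s['intrinsics']),np.array([s['k1'],0,0,0,0],float))[0].reshape(-1,2)
E
python3 - <<'E'
from h import *
a=snap('top','top0');b=snap('scene','scene0')
for s in(a,b): R=cv2.Rodrigues(np.array(s['rvec'],float))[0];print(-R.T@np.array(s['tvec']).ravel(),s['k1'],s['intrinsics'])
print(bot.get_obs(),bot.tcp_to_tips)
E
```

```text
[ 0.39403411 -0.25500193  1.12590371] 0.0049850345770779386 [[482.50311185   0.         286.4397111 ]
 [  0.         482.50311185 214.64803623]
 [  0.           0.           1.        ]]
[ 0.15762487 -0.71236343  0.69895836] -0.10067280928197224 [[387.17550305   0.         275.50158042]
 [  0.         387.17550305 205.89285752]
 [  0.           0.           1.        ]]
{'t': 0.1, 'joint_positions': array([-1.27152282,  0.61579108, -0.01262086,  1.42471611,  0.00811212,
        1.10341198, -0.04035404]), 'qvel': array([-0.00114707, -0.0024842 , -0.00012602, -0.00457693,  0.00149616,
        0.00019848,  0.00171253]), 'joint_torque': array([ 1.02218826e-03, -4.60042298e+01,  2.09711264e-01, -1.66245782e+01,
       -6.12636236e-02,  1.69351813e-02,  9.34299328e-05]), 'tool_pos': array([0.20779643, 0.61516332, 0.22562486]), 'tool_rot': array([-3.13931677e+00,  3.58546417e-05,  2.81593949e+00]), 'force': array([ 0.31451827, -0.1552643 ,  0.26367598]), 'ft_torque': array([ 0.0151099 ,  0.06620938, -0.00562903]), 'grasp_force': 0.0, 'grip_width': 0.09299190605551415} 0.008
```

View pics/top0.png

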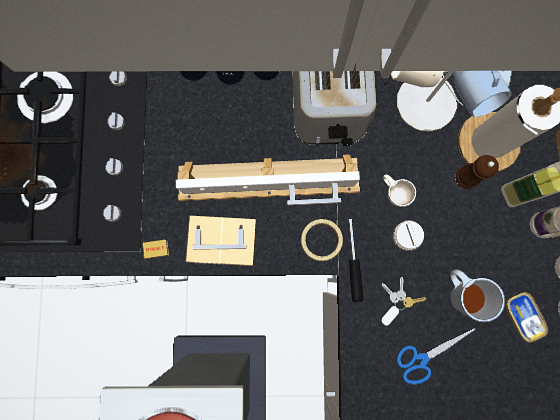

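View pics/scene0.png

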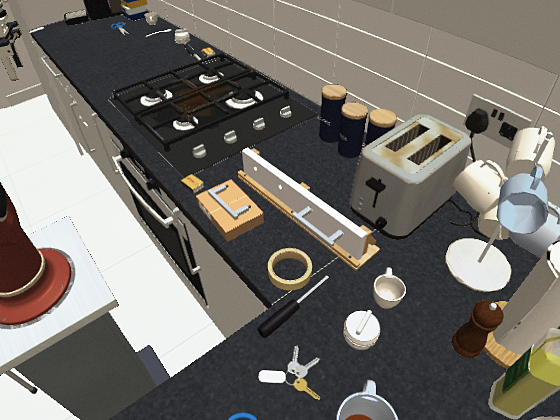

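The top picture shows the fitted handle on the right place at about (315,195), so the left place is empty with holes near (205,188) and (250,186). The loose handle lies on the carton at about (220,240). I'll enlarge that area.

Run:
```python
from h import *
a=load('top0');c=a['color'][150:275,170:370,::-1]
cv2.imwrite('pics/topc.png',cv2.resize(c,None,fx=4,fy=4,interpolation=cv2.INTER_CUBIC))
print(onz(a,[(190,390),(220,240),(178,188),(360,180)],0))
```

```text
[[ 0.14511164 -0.0420418   0.        ]
 [ 0.48183059 -0.10468325  0.        ]
 [ 0.60556994 -0.00367629  0.        ]
 [ 0.62329787 -0.43532802  0.        ]]
```

View pics/topc.png

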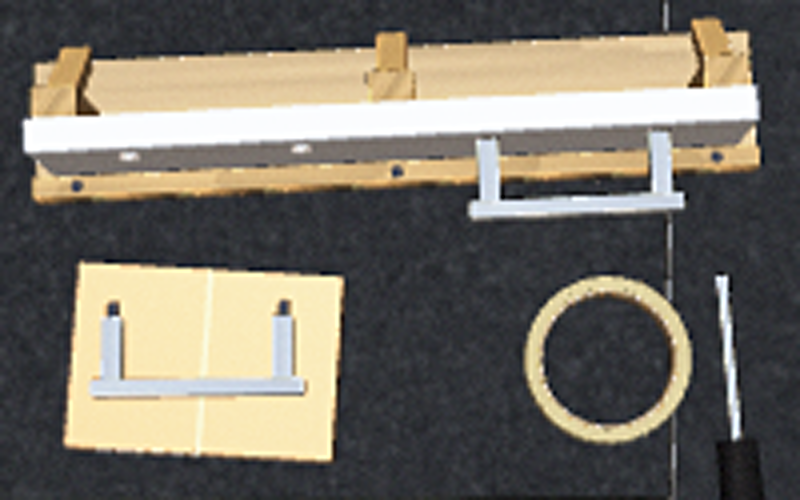

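Run:
```python
from h import *
a=load('top0')
f=lambda L:[(170+(x+.5)/4-.5,150+(y+.5)/4-.5) for x,y in L]
P=onz(a,f([(92,380),(304,378),(112,316),(284,316)]),.05);print('handle',P)
print('yaw bar',np.arctan2(*(P[0]-P[1])[:2][::-1])-np.pi/2, 'len',np.linalg.norm(P[0]-P[1]))
Q=onz(a,f([(26,150),(757,118),(26,120),(757,88)]),.092);print('front',Q)
print('yaw',np.arctan2(*(Q[0]-Q[1])[:2][::-1])-np.pi/2,np.linalg.norm(Q[0]-Q[1]))
H=onz(a,f([(128,156),(301,149)]),.064);print('holes',H)
H=onz(a,f([(488,140),(660,132),(470,205),(684,196)]),.071);print('fitted',H)
```

```text
handle [[ 0.46786489 -0.05053984  0.05      ]
 [ 0.46847824 -0.16858903  0.05      ]
 [ 0.50364482 -0.06097376  0.05      ]
 [ 0.50325285 -0.15716977  0.05      ]]
yaw bar 0.005195618525753343 len 0.11805078757095912
front [[ 0.59023235 -0.02009378  0.092     ]
 [ 0.60651765 -0.4181832   0.092     ]
 [ 0.60683795 -0.01967922  0.092     ]
 [ 0.62322049 -0.41857996  0.092     ]]
yaw 0.04088586806714978 0.39842239110744526
holes [[ 0.59193897 -0.07068655  0.064     ]
 [ 0.59556196 -0.16720451  0.064     ]]
fitted [[ 0.59893544 -0.27163393  0.071     ]
 [ 0.60310554 -0.36733339  0.071     ]
 [ 0.56240859 -0.26146158  0.071     ]
 [ 0.56700151 -0.38000495  0.071     ]]
```

Run:
```python
from h import *
a=load('top0');r,R,t=rays(a,[(u,v) for v in range(20,420,25) for u in range(20,560,60)])
uv=[(u,v) for v in (10,40,66) for u in (60,150,250,320,365,450)]
print(np.c_[uv,bydepth(a,uv)].round(2))
def sim(p,yaw,rows):
    for x,y,z,tr in rows:
        X=np.array([np.cos(yaw),np.sin(yaw),0]);Y=np.array([np.sin(yaw),-np.cos(yaw),0])
        p=p+X*x+Y*y+np.array([0,0,-z]);yaw-=np.radians(tr)
    return p,yaw
p0=np.array([.208,.615,.226])
p,y=sim(p0,2.816,[(-.045,-.004,0,4.2)]*16);print(p,y)
p2,y2=sim(p0,2.816,[(-.045,-.008,0,4.45)]*16);print(p2,y2)
```

```text
[[ 6.00e+01  1.00e+01  6.70e-01 -2.00e-02  6.50e-01]
 [ 1.50e+02  1.00e+01  6.70e-01 -1.20e-01  6.50e-01]
 [ 2.50e+02  1.00e+01  6.70e-01 -2.20e-01  6.50e-01]
 [ 3.20e+02  1.00e+01  6.70e-01 -2.90e-01  6.50e-01]
 [ 3.65e+02  1.00e+01  6.70e-01 -3.40e-01  6.50e-01]
 [ 4.50e+02  1.00e+01  6.70e-01 -4.30e-01  6.50e-01]
 [ 6.00e+01  4.00e+01  6.70e-01  1.00e-02  5.90e-01]
 [ 1.50e+02  4.00e+01  6.70e-01 -1.00e-01  5.90e-01]
 [ 2.50e+02  4.00e+01  6.70e-01 -2.20e-01  5.90e-01]
 [ 3.20e+02  4.00e+01  6.70e-01 -3.00e-01  5.90e-01]
 [ 3.65e+02  4.00e+01  6.70e-01 -3.50e-01  5.80e-01]
 [ 4.50e+02  4.00e+01  6.70e-01 -4.50e-01  5.90e-01]
 [ 6.00e+01  6.60e+01  6.70e-01  4.00e-02  5.20e-01]
 [ 1.50e+02  6.60e+01  6.70e-01 -8.00e-02  5.20e-01]
 [ 2.50e+02  6.60e+01  6.70e-01 -2.10e-01  5.20e-01]
 [ 3.20e+02  6.60e+01  6.70e-01 -3.00e-01  5.20e-01]
 [ 3.65e+02  6.60e+01  6.70e-01 -3.60e-01  5.20e-01]
 [ 4.50e+02  6.60e+01  6.70e-01 -4.80e-01  5.20e-01]]
[0.59703995 0.05452102 0.226     ] 1.6431387426598112
[0.52856307 0.00928866 0.226     ] 1.5733255725800364
```

```bash
S='[-0.045,-0.008,0]'
python3 -m crank '{"hand":[100,100,100,100,100,100,100,100],"slide":[[-0.045,-0.008,0],[-0.045,-0.008,0],[-0.045,-0.008,0],[-0.045,-0.008,0],[-0.045,-0.008,0],[-0.045,-0.008,0],[-0.045,-0.008,0],[-0.045,-0.008,0]],"turn":[4.45,4.45,4.45,4.45,4.45,4.45,4.45,4.45]}'
python3 -m crank '{"hand":[100,100,100,100,100,100,100,100],"slide":[[-0.045,-0.008,0],[-0.045,-0.008,0],[-0.045,-0.008,0],[-0.045,-0.008,0],[-0.045,-0.008,0],[-0.045,-0.008,0],[-0.045,-0.008,0],[-0.045,-0.008,0]],"turn":[4.45,4.45,4.45,4.45,4.45,4.45,4.45,4.45]}'
python3 -m crank '{"hand":[100,100,100,100,100],"slide":[[-0.04,-0.02,0],[-0.04,-0.02,0],[-0.04,-0.02,0],[0,0,0],[0,0,0]],"turn":[0,0,0,0,0]}'
python3 -c "
from h import *
snap('wrist','w1')"
```

```text
t: 0.9
tool_pos: [0.4664, 0.3626, 0.2261]
tool_rot: [-3.141, 0.0, 2.191]
force: [-0.3, 0.0, -0.6]
grip_width: 0.0928
grasp_force: 0.0
t: 1.7
tool_pos: [0.5283, 0.0082, 0.2264]
tool_rot: [-3.141, 0.0, 1.57]
force: [0.3, -1.0, -0.3]
grip_width: 0.093
grasp_force: 0.0
t: 2.2
tool_pos: [0.4682, -0.1108, 0.2266]
tool_rot: [-3.141, -0.0, 1.57]
force: [-0.4, 0.4, -0.0]
grip_width: 0.0928
grasp_force: 0.0
```

View pics/w1.png

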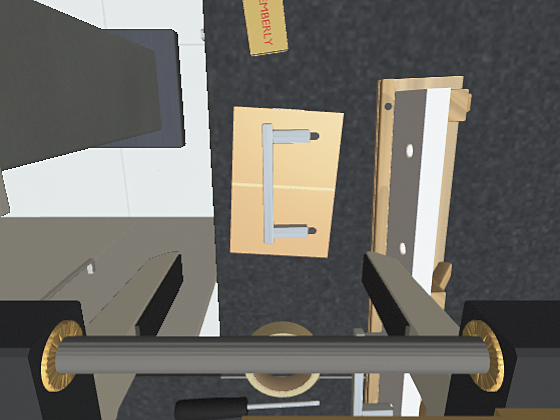

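The wrist view shows the bar from about (267,124) to (268,242), the feet pointing right, and the holes at (409,151) and (403,248). I'll enlarge it to read edges.

```bash
python3 -c "
from h import *
a=load('w1');c=a['color'][110:260,250:430,::-1]
cv2.imwrite('pics/w1c.png',cv2.resize(c,None,fx=4,fy=4,interpolation=cv2.INTER_CUBIC))"
```

```text
(no output)
```

View pics/w1c.png

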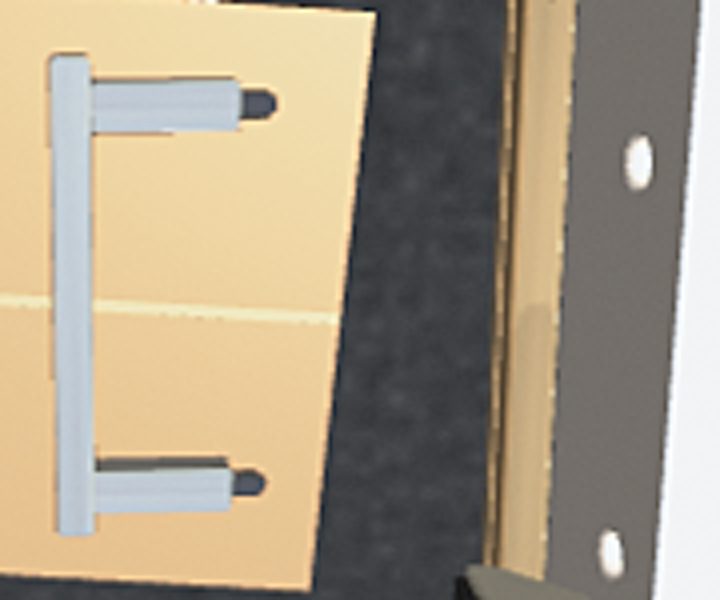

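Run:
```python
from h import *
a=load('w1');f=lambda L:[(250+(x+.5)/4-.5,110+(y+.5)/4-.5) for x,y in L]
B=onz(a,f([(70,57),(77,533)]),.05);print(B,B.mean(0),np.arctan2(*(B[0]-B[1])[:2][::-1])-np.pi/2)
print('feet',onz(a,f([(240,106),(231,490)]),.05),'pins',onz(a,f([(275,104),(264,483)]),.043))
H=onz(a,f([(639,163),(611,554)]),.064);print(H,H.mean(0),np.arctan2(*(H[0]-H[1])[:2][::-1])-np.pi/2)
T=onz(a,f([(698,10),(655,580)]),.092);print(T,np.arctan2(*(T[0]-T[1])[:2][::-1])-np.pi/2)
```

```text
[[ 0.46356438 -0.04895316  0.05      ]
 [ 0.46476203 -0.16690632  0.05      ]] [ 0.46416321 -0.10792974  0.05      ] 0.010153291861404679
feet [[ 0.50298837 -0.06006942  0.05      ]
 [ 0.50362157 -0.15526669  0.05      ]] pins [[ 0.51200203 -0.06028039  0.043     ]
 [ 0.51279253 -0.15601319  0.043     ]]
[[ 0.59170653 -0.07146588  0.064     ]
 [ 0.59567008 -0.16677562  0.064     ]] [ 0.5936883  -0.11912075  0.064     ] 0.04156200963072254
[[ 0.58918362 -0.03738926  0.092     ]
 [ 0.59508566 -0.16101576  0.092     ]] 0.04770470316888553
```

```bash
python3 -m crank '{"hand":[60,60,60,60,60,60,60],"slide":[[0.0025,-0.0045,0.043],[0,0,0.043],[0,0,0.043],[0,0,0.035],[0,0,0.012],[0,0,0.004],[0,0,0]],"turn":[-0.5,0,0,0,0,0,0]}' 40
python3 -m crank '{"hand":[0,0,0,0,0,0,0,0],"slide":[[0,0,0],[0,0,0],[0,0,0],[0,0,0],[0,0,0],[0,0,0],[0,0,0],[0,0,0]],"turn":[0,0,0,0,0,0,0,0]}' 40
```

```text
t: 2.95
tool_pos: [0.4648, -0.1062, 0.0462]
tool_rot: [-3.141, -0.001, 1.584]
force: [0.1, 0.2, 0.3]
grip_width: 0.056
grasp_force: 0.0
t: 3.75
tool_pos: [0.4642, -0.1077, 0.0467]
tool_rot: [-3.141, -0.0, 1.582]
force: [-0.2, -0.4, 1.4]
grip_width: 0.0093
grasp_force: 39.9
```

```bash
python3 -m crank '{"hand":[0,0,0,0,0,0,0,0],"slide":[[0,0,-0.005],[0,0,-0.016],[-0.0045,0.02,0],[-0.005,0.025,0],[-0.005,0.015,0],[0,0.005,0],[0,0,0],[0,0,0]],"turn":[0,0,0,0,0,-1.75,0,0]}' 40
python3 -c "
from h import *
a=snap('wrist','w2');c=a['color'][100:270,250:430,::-1]
cv2.imwrite('pics/w2c.png',cv2.resize(c,None,fx=3.5,fy=3.5,interpolation=cv2.INTER_CUBIC))"
```

```text
t: 4.55
tool_pos: [0.528, -0.121, 0.0674]
tool_rot: [-3.139, -0.001, 1.612]
force: [-0.2, -1.1, -1.4]
grip_width: 0.0097
grasp_force: 39.9
```

View pics/w2c.png

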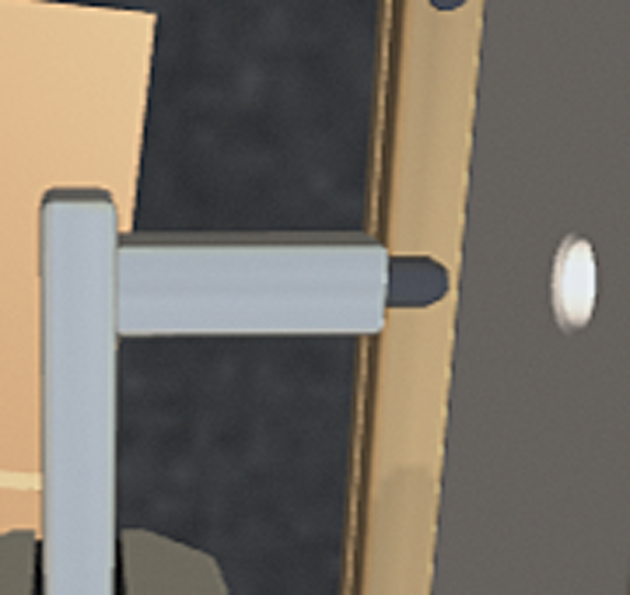

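The close view shows the left pin tip at crop (447,281) and the left hole centred near (574,283), so they line up roughly. I'll work out positions, and check for sag with the depth along the bar and foot.

Run:
```python
from h import *
a=load('w2');f=lambda L:[((x+.5)/3.5-.5+250,(y+.5)/3.5-.5+100) for x,y in L]
R=cv2.Rodrigues(np.array(a['rvec'],float))[0];print('cam',-R.T@np.array(a['tvec']).ravel())
print('depth pts bar/foot', bydepth(a,f([(80,250),(80,350),(80,450),(150,290),(250,290),(370,290)])).round(4))
print('bar end top', onz(a,f([(44,203),(112,203)]),.0717))
print('foot end', onz(a,f([(384,245),(382,332)]),.0717),'pin',onz(a,f([(447,281)]),.0647))
print('hole',onz(a,f([(574,283)]),.064), 'face depth',bydepth(a,f([(540,200),(540,400),(610,400),(540,283)])))
# predicted
y=.041;F=np.array([.594,-.119,.064]);X=np.array([np.cos(y),np.sin(y),0]);Y=np.array([-np.sin(y),np.cos(y),0])
print('hole exp',F+.048*Y, proj(a,[F+.048*Y,F-.048*Y]))
```

```text
cam [ 0.52445445 -0.03840595  0.22569221]
depth pts bar/foot [[ 0.5257 -0.0683  0.0708]
 [ 0.5262 -0.0814  0.0707]
 [ 0.5268 -0.0951  0.071 ]
 [ 0.5349 -0.0733  0.0696]
 [ 0.548  -0.0732  0.0676]
 [ 0.5633 -0.0723  0.0688]]
bar end top [[ 0.520966   -0.0623951   0.0717    ]
 [ 0.52940613 -0.06204519  0.0717    ]]
foot end [[ 0.56374695 -0.06590372  0.0717    ]
 [ 0.56477426 -0.07713989  0.0717    ]] pin [[ 0.57439849 -0.07160556  0.0647    ]]
hole [[ 0.59148571 -0.07132379  0.064     ]] face depth [[ 0.59122869 -0.06269053  0.04828916]
 [ 0.59207336 -0.08974483  0.05745226]
 [ 0.59157905 -0.08248467  0.08006873]
 [ 0.59143172 -0.07386667  0.05248886]]
hole exp [ 0.59203255 -0.07104034  0.064     ] [[414.91208274 179.95036614]
 [393.98420895 352.85945956]]
```

```bash
python3 -c "
from h import *
a=snap('scene','s2');c=a['color'][140:270,180:390,::-1]
cv2.imwrite('pics/s2c.png',cv2.resize(c,None,fx=3.8,fy=3.8,interpolation=cv2.INTER_CUBIC))"
```

```text
(no output)
```

View pics/s2c.png

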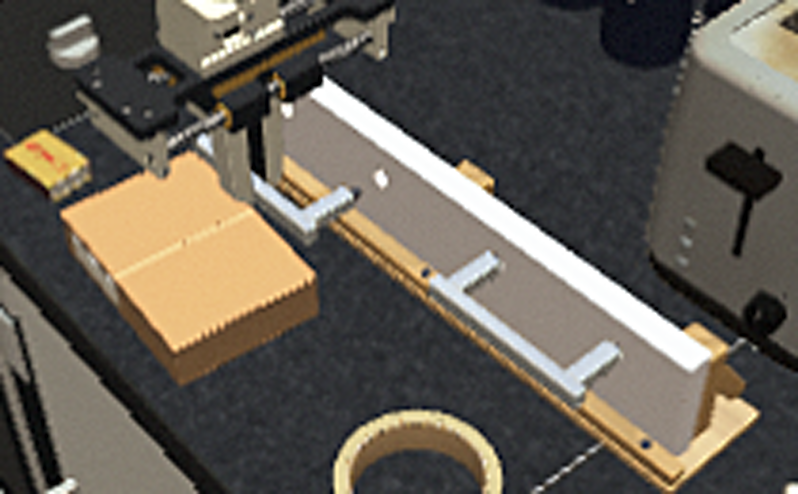

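The scene picture shows the handle held level-looking in front of the empty holes (right pin tip at about (355,190), right hole at (381,178)), clear of the lip. I'll average the depth for sag.

Run:
```python
from h import *
a=load('w2')
g=lambda x0,x1,y0,y1:[(250+x/3.5,100+y/3.5) for x in np.arange(x0,x1,3.5) for y in np.arange(y0,y1,3.5)]
B=bydepth(a,g(60,102,215,480)); print('bar',np.median(B,0),B[:,2].std())
F=bydepth(a,g(130,370,255,325)); A=np.c_[F[:,0]-.527,np.ones(len(F))]
print('foot fit slope,z at bar',np.linalg.lstsq(A,F[:,2],rcond=None)[0],F[:,2].std(), np.median(F,0))
A=np.c_[B[:,1]+.12,np.ones(len(B))];print('bar roll',np.linalg.lstsq(A,B[:,2],rcond=None)[0])
s=load('s2')
y=.041;f0=np.array([.594,-.119,.064]);Y=np.array([-np.sin(y),np.cos(y),0])
print((proj(s,[f0-.048*Y])-[180,140])*3.8)
X=np.array([np.cos(y),np.sin(y),0]);c=np.array([.528,-.1213,.0647])
print((proj(s,[c-.048*Y+X*.049,c-.048*Y+X*.049-[0,0,.002]])-[180,140])*3.8)
```

```text
bar [ 0.52626264 -0.08101283  0.07095059] 0.011443674778663523
foot fit slope,z at bar [-0.21010441  0.07446278] 0.01030078461846246 [ 0.5476635  -0.07277398  0.06943226]
bar roll [0.31290765 0.05958735]
[[378.30945785 173.52483044]]
[[357.87278591 184.55572188]
 [357.93832564 186.86633467]]
```

Run:
```python
from h import *
L=[bot.snapshot('wrist') for _ in range(5)]; a=L[0]; a['z_map']=np.median([s['z_map'] for s in L],0)
g=lambda x0,x1,y0,y1:[(round(250+x/3.5),round(100+y/3.5)) for x in np.arange(x0,x1,3.5) for y in np.arange(y0,y1,3.5)]
for n,(x0,x1,y0,y1) in dict(bar=(60,100,225,470),f1=(135,180,270,312),f2=(180,225,270,312),f3=(225,270,270,312),f4=(270,315,270,312),f5=(315,360,270,312)).items():
    P=bydepth(a,g(x0,x1,y0,y1)); print(n,np.median(P,0).round(4),(np.percentile(P[:,2],75)-np.percentile(P[:,2],25)).round(4))
print(bot.get_obs()['tool_pos'],bot.get_obs()['tool_rot'],bot.get_obs()['force'])
```

```text
bar [ 0.5264 -0.0809  0.071 ] 0.0004
f1 [ 0.5362 -0.0734  0.0699] 0.0004
f2 [ 0.5416 -0.0731  0.0697] 0.0004
f3 [ 0.5475 -0.073   0.0696] 0.0004
f4 [ 0.5533 -0.0727  0.0695] 0.0005
f5 [ 0.5592 -0.0726  0.0694] 0.0005
[ 0.52910277 -0.12135584  0.06770644] [-3.14131034e+00 -5.52374910e-05  1.61236383e+00] [ 0.44277624  0.5233392  -0.19789094]
```

```bash
python3 -m crank '{"hand":[0,0,0,0,0,0,0],"slide":[[0,0.004,-0.0008],[0,0.006,0],[0,0.004,0],[0,0.002,0],[0,0.002,0],[0,0.002,0],[0,0,0]],"turn":[0,0,0,0,0,0,0]}' 40
python3 -c "
from h import *
a=snap('wrist','w3');c=a['color'][100:270,250:430,::-1]
cv2.imwrite('pics/w3c.png',cv2.resize(c,None,fx=3.5,fy=3.5,interpolation=cv2.INTER_CUBIC));print(bot.get_obs()['force'])"
```

```text
t: 5.6
tool_pos: [0.5496, -0.1205, 0.0684]
tool_rot: [3.141, 0.0, 1.612]
force: [-0.3, -0.0, -0.8]
grip_width: 0.0092
grasp_force: 39.9
[ 0.11464844 -0.23993908 -1.20187542]
```

View pics/w3c.png

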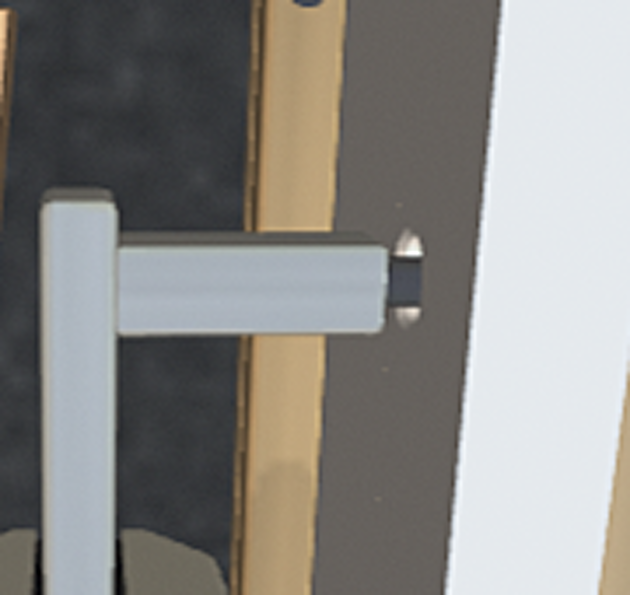

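The pin at (405,282) is centred between the bright rims of the hole (240 to 325) and already going in, with no force. I'll push on gently.

```bash
python3 -m crank '{"hand":[0,0,0,0,0],"slide":[[0,0.002,0],[0,0.0015,0],[0,0.001,0],[0,0.0005,0],[0,0,0]],"turn":[0,0,0,0,0]}' 40
python3 -m crank '{"hand":[0,0,0],"slide":[[0,0.0005,0],[0,0.0005,0],[0,0,0]],"turn":[0,0,0]}' 40
```

```text
t: 6.15
tool_pos: [0.5537, -0.1204, 0.0683]
tool_rot: [-3.14, -0.0, 1.612]
force: [-2.1, -0.0, -0.9]
grip_width: 0.0094
grasp_force: 39.9
t: 6.45
tool_pos: [0.5538, -0.1204, 0.0682]
tool_rot: [-3.138, -0.001, 1.612]
force: [-5.5, 0.3, 1.3]
grip_width: 0.0094
grasp_force: 39.9
```

```bash
python3 -c "
from h import *
a=snap('wrist','w4');c=a['color'][130:230,300:430,::-1]
c=cv2.resize(c,None,fx=4,fy=4,interpolation=cv2.INTER_CUBIC)
b=snap('scene','s4')['color'][140:230,230:330,::-1];b=cv2.resize(b,(444,400),interpolation=cv2.INTER_CUBIC)[:, :275]
cv2.imwrite('pics/m4.png',np.hstack([c,b]));print(bot.get_obs()['force'],bot.get_obs()['ft_torque'])"
```

```text
[-5.85182447 -0.1084602   0.65059543] [-0.16511353  1.18348183 -0.01886082]
```

View pics/m4.png

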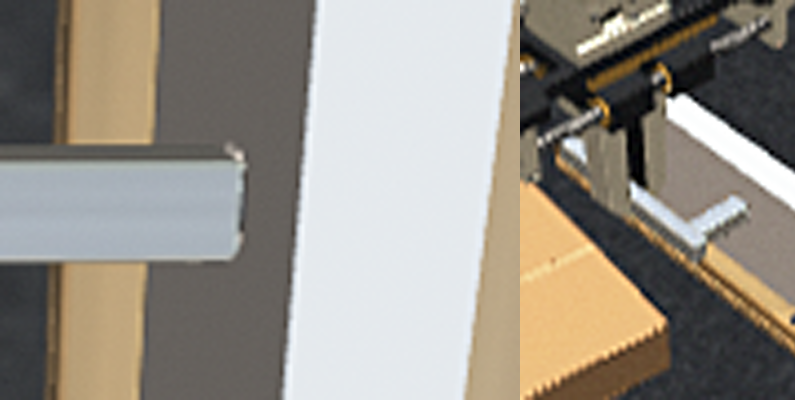

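A thin dark sliver remains at the left foot end (about (241,200)), so it may not be quite flush yet. The moment about z is near zero. I'll raise the push gently towards 12 N and look again.

```bash
python3 -m crank '{"hand":[0,0,0,0,0],"slide":[[0,0.0005,0],[0,0.0005,0],[0,0.0005,0],[0,0,0],[0,0,0]],"turn":[0,0,0,0,0]}' 50
python3 -c "
from h import *
a=snap('wrist','w5');c=a['color'][150:205,330:380,::-1]
c=cv2.resize(c,None,fx=8,fy=8,interpolation=cv2.INTER_CUBIC)
d=load('w4')['color'][150:205,330:380,::-1];d=cv2.resize(d,None,fx=8,fy=8,interpolation=cv2.INTER_CUBIC)
cv2.imwrite('pics/m5.png',np.hstack([d[:,:390],c[:,:400]]));o=bot.get_obs();print(o['force'],o['ft_torque'],o['tool_pos'],o['tool_rot'])"
```

```text
t: 7.05
tool_pos: [0.5539, -0.1204, 0.068]
tool_rot: [-3.136, -0.001, 1.612]
force: [-7.9, 0.2, 3.2]
grip_width: 0.0093
grasp_force: 49.9
[-7.59729008 -0.31209713  3.26213099] [-0.18623704  1.66657244  0.02714591] [ 0.55390098 -0.12037252  0.06804435] [-3.13555147e+00 -1.13537698e-03  1.61183671e+00]
```

View pics/m5.png

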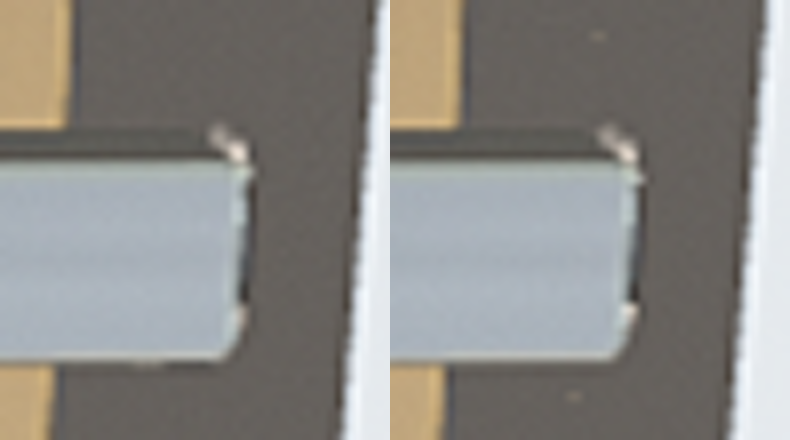

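```bash
python3 -m crank '{"hand":[0,0,0,0,0],"slide":[[0,0.0006,0],[0,0.0006,0],[0,0.0006,0],[0,0,0],[0,0,0]],"turn":[0,0,0,0,0]}' 50
cat > tilt.py <<'E'
from h import *
def tilt(s,boxes):
    for n,(u0,u1,v0,v1) in boxes.items():
        P=bydepth(s,[(u,v) for u in range(u0,u1) for v in range(v0,v1)]); print(n,np.median(P,0).round(4))
E
python3 - <<'E'
from tilt import *
L=[bot.snapshot('wrist') for _ in range(6)]; a=L[0]; a['z_map']=np.median([s['z_map'] for s in L],0)
tilt(a,dict(bar=(268,278,165,230),f1=(290,300,178,189),f3=(315,325,178,189),f5=(340,352,178,189),lipL=(296,306,100,130),top1=(380,420,120,140),top2=(380,420,200,220)))
print('w1');tilt(load('w1'),dict(bar=(264,271,130,230),f1=(277,286,133,140),f2=(300,308,133,140),g1=(277,286,229,235),g2=(298,305,229,235),c1=(280,305,150,215),c2=(240,260,150,215)))
o=bot.get_obs();print(o['force'],o['ft_torque'],o['tool_pos'],o['tool_rot'])
E
```

```text
t: 7.6
tool_pos: [0.5539, -0.1204, 0.0678]
tool_rot: [-3.132, -0.002, 1.611]
force: [-9.8, -0.7, 2.4]
grip_width: 0.0093
grasp_force: 50.0
bar [ 0.5522 -0.0796  0.0712]
f1 [ 0.5618 -0.0729  0.0701]
f3 [ 0.5731 -0.0725  0.0699]
f5 [ 0.5848 -0.072   0.0698]
lipL [ 5.675e-01 -4.540e-02  1.000e-04]
top1 [ 0.5978 -0.0462  0.0922]
top2 [ 0.6023 -0.0769  0.0922]
w1
bar [ 0.4632 -0.1006  0.0502]
f1 [ 0.4764 -0.06    0.0488]
f2 [ 0.4974 -0.0601  0.0484]
g1 [ 0.477  -0.1548  0.0491]
g2 [ 0.4974 -0.1551  0.0482]
c1 [ 0.488  -0.1066  0.0362]
c2 [ 0.4454 -0.1067  0.0361]
[-10.95264905   0.22150467   4.16355569] [-0.19214011  2.11817392  0.05912348] [ 0.55393813 -0.12038791  0.06776631] [-3.13195695e+00 -1.82034339e-03  1.61142351e+00]
```

Lying flat on the carton the handle showed the same apparent slope, so it is level, at the right height, and up against a rigid stop with nearly no moment. I'll trim the vertical force and bring the push to 12 N.

```bash
python3 -m crank '{"hand":[0,0,0,0,0,0],"slide":[[0,0.0004,-0.0004],[0,0.0003,-0.0004],[0,0,0],[0,0,0],[0,0,0],[0,0,0]],"turn":[0,0,0,0,0,0]}' 50
python3 - <<'E'
from h import *
F=[]
for _ in range(12): bot.snapshot('top');o=bot.get_obs();F.append(np.r_[o['force'],o['ft_torque']])
print(np.mean(F,0).round(3),np.std(F,0).round(2),o['tool_pos'],o['tool_rot'],o['t'])
E
```

```text
t: 8.5
tool_pos: [0.554, -0.1203, 0.068]
tool_rot: [-3.13, -0.002, 1.611]
force: [-9.5, -0.4, 1.1]
grip_width: 0.0096
grasp_force: 49.9
[-9.788 -0.969  1.645 -0.275  2.21   0.047] [0.38 0.44 0.52 0.02 0.03 0.02] [ 0.5539868  -0.12039871  0.06806122] [-3.13042978e+00 -1.91473159e-03  1.61135507e+00] 9.1
```

```bash
python3 -m crank '{"hand":[0,0,0,0,0,0],"slide":[[0,0.0006,0],[0,0.0006,0],[0,0.0003,0],[0,0,0],[0,0,0],[0,0,0]],"turn":[0,0,0,0,0,0]}' 50
python3 - <<'E'
from h import *
F=[]
for _ in range(12): bot.snapshot('top');o=bot.get_obs();F.append(np.r_[o['force'],o['ft_torque']])
print(np.mean(F,0).round(3),np.std(F,0).round(2),o['tool_pos'],o['tool_rot'],o['t'])
a=snap('wrist','w6');c=a['color'][150:205,330:380,::-1]
cv2.imwrite('pics/w6c.png',cv2.resize(c,None,fx=8,fy=8,interpolation=cv2.INTER_CUBIC))
E
```

```text
t: 9.7
tool_pos: [0.554, -0.1204, 0.0679]
tool_rot: [-3.127, -0.003, 1.611]
force: [-11.6, -0.5, 4.1]
grip_width: 0.0093
grasp_force: 50.0
[-11.866  -0.62    3.2    -0.253   2.654   0.026] [0.53 0.42 0.54 0.02 0.03 0.04] [ 0.55401653 -0.12039294  0.06796225] [-3.12747119e+00 -2.54675167e-03  1.61099683e+00] 10.3
```

View pics/w6c.png

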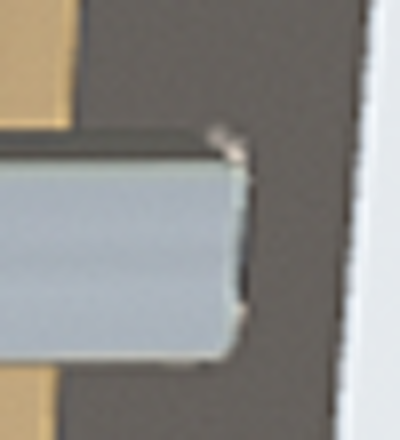

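The push is steady at about 11.9 N. The moment about the vertical is close to zero, so both feet carry the load, and the thin sliver at the foot fits its rounded edge. I'm handing in now.

```bash
python3 -c "
from workcell import bot
print(bot.sign_off())"
```

```text
the job is handed in; nothing more can be done
None
```

The loose handle is in the empty left pair of holes, still gripped at 50 N and pressed on with about 12 N; both feet appear seated, judged by the rigid stop and even load, though only the left foot could be seen up close.

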